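# Clear the colony counter after a count

### The arm

A 6-joint arm with a two-finger parallel gripper is mounted at the origin on the work surface. World frame = base frame: x ahead of the robot, y to its left, z up, the work surface at z = 0. Lengths are in mm, angles in rad, forces in N, time in s.
With the tool pointing down it reaches from about 275 to 825 mm from the base axis. Payload 4.9 kg.
Tool frame: the origin (TCP) lies at the very end of the fingers, on their centre line; the grasp point (between the pads) lies 19 mm behind it; z points along the fingers, y is the line along which they close (so a half turn about z gives the same grasp; the last joint's range is limited). The gripper opens to 85 mm and grips with 20 to 120 N. Pads are 22 mm wide; open, the fingers measure 114 mm over their backs; the gripper's body (76 mm by 85 mm) begins 54 mm behind the grasp point. The pads swing forward as they close: fully open they stand 13 mm farther back than shut.
Start: joints at [1.197, 0.326, -0.193, 1.052, 0, 1.437], TCP at [130.623, 534.281, 231.281] pointing down, gripper open.
Joint ranges: [-2.65, 2.65], [-0.97, 1.79], [-1.3, 1.35], [-1.93, 2.1], [-1.47, 1.37], [-3.14, 3.14]. Speed limits (rad/s): [2.57, 2.57, 3.14, 3.14, 3.14, 3.14].

### API

Orientations are given as [roll, pitch, yaw] about the fixed x, y, z axes, in that order (R = Rz(yaw) Ry(pitch) Rx(roll)).
In Python, from bench import bot, solve_ik, imaging gives the robot as it stands. Calls block until the motion is done:
- bot.move_ptp(position, orientation): joint-space move of the TCP to a pose.
- bot.movel(position, rot=None, max_speed=150, threshold=None): straight line of the TCP; rot=None keeps the orientation; max_speed is the mean speed in mm/s. With threshold (N) it stops when the force on the tool has changed by that much, and returns True; else False.
- bot.move_j(angles): joint-space move.
- bot.grip(opening, effort=None): opening from 0.0 (shut) to 1.0 (fully open); effort is the grip in N (None keeps the last); returns when the fingers have stopped.
- bot.dwell(seconds).
- solve_ik(position, orientation): joint angles nearest the present ones, or None.
- bot.get_state(): the state.
- imaging.capture(name): name is "scene" or "top"; returns the picture (384x512x3 uint8, blue, green, red); there is no depth.
- imaging.camera_model(name): a dict with "K" (3x3 intrinsics, pixels), "k1" (the pictures are not rectified: a ray, as slopes to the right and down, at radius r is drawn at 1 + k1 r^2 times it, then the intrinsics apply), "position" and "rotation" of the camera in the world. Camera axes: x right, y up, looking along -z (the intrinsics and any distortion apply to the point x, -y, -z); pixel columns grow to the right and rows downward; lengths in mm; the calibration is good to about 2 mm. A picture is of the moment at which its call begins. camera_model takes no time and is no camera call.
A pose or a line that the arm cannot do raises bot.IKError and nothing moves.
- bot.sign_off(): hands the job in; it is judged then, once.
The state is a dict: "t": time; "qpos": joint angles; "joint_velocities": joint speeds; "effort": joint torques, N m; "tcp_pos": TCP position; "orientation": TCP orientation; "contact_force": force on the tool from outside, world axes, zero at the start; "wrist_torque": the same for the moment, N m; "opening": opening from 0.0 (shut) to 1.0 (fully open); "gripper_force": force on a finger pad.
Only numpy, scipy, OpenCV 4.12 (cv2) and the standard library are available. Lean on these libraries where they do the work, as an engineer would, in place of code of your own. Each camera call takes 0.05 s, during which the arm holds its last target. There are 200 camera calls.

### The job

The count is finished: slide the lifter under the closed culture dish on the colony counter, carry it level to the low steel rack without touching the dish with the fingers, and set it down centred on the rack's rails. Once the dish stands there and the lifter is out from under it, press the nozzle cap of the spray bottle on the counter fully down and let it come up again, to disinfect the cleared stage. Leave the lifter lying flat, blade down, on its rubber mat and all the loose markers standing end-down in the sloping stand, one to a slot or as they fit; leave the other glassware alone.

Things in the scene. Friction and masses are not known exactly. Their poses are not given: they have to be found in the camera images.
- counter: Colony counter, fixed white box 200 x 200 x 80 mm; origin at the centre of its underside, z up. On top two aluminium rails along its y axis, 100 mm long, 8 mm wide, 16 mm high, clear gap 60 mm between them, open at both ends. The spray bottle (64 mm wide) stands at the counter's +y side, so reach the gap from its -y end (robot's right).
- stage (a point): Midpoint between the counter's rails at the height of their tops, 96 mm above the bench, where the dish stands at the start (within 4 mm of this point).
- dish: Closed round glass culture dish with yellow agar, 100 mm diameter, 18 mm high, 80 g, too wide to grip. Origin at the centre of its underside, z up. At the start it lies across the counter's two rails.
- rack: Low fixed rack: dark steel plate 130 (x) x 110 (y) x 8 mm with two rails along its y axis like the counter's (16 mm high, 8 mm wide, 100 mm long, clear gap 60 mm, open at both ends). Origin at the centre of its underside, z up.
- rack_top (a point): Midpoint between the rack's rails at the height of their tops, 24 mm above the bench: the dish's final place.
- lifter: L-shaped dish spatula, 130 g. Steel blade 90 (x) x 46 (y) x 3 mm; origin at the centre of its underside, tip at x = +45 mm. A 30 mm wide riser at x = -46 to -52 mm carries a white handle along -x from x = -50 to -140 mm, 20 mm wide, 24 mm high, centreline at z = 55 mm. Lies stably on its blade; starts so on the mat. Carry the dish with its centre over x = +8 to +15 mm.
- lifter_grip (a point): Centre of the lifter's handle, at (-95, 0, 55) mm in the lifter's frame; grip across y.
- mat: Black rubber mat fixed on the bench, 110 (x) x 220 (y) x 3 mm; origin at the centre of its underside. The lifter belongs on it: its origin over the mat.
- nozzle (a joint): Travel of the spray bottle's sprung nozzle cap, m: 0 up, 0.008 fully pressed. It needs 2 N to start and 6 N when fully down, moves straight down and springs back.
- cap_top (a point): Centre of the top face of the nozzle cap (grey disc 34 mm in diameter, 22 mm high), 200 mm above the bench when up.
- stand: Sloping marker stand, fixed: base plate 130 x 176 x 10 mm carrying the grey pocket. Origin on the underside of the base plate, below the pocket's foot; varying place and yaw. Its x axis points roughly to the robot's left, and the pocket's mouth leans towards +x.
- pocket: The stand's pocket, box 44 (x) x 172 (y) x 105 (z) mm, 4 mm walls, open at +z, leaning 0.61 rad from vertical. Origin at the centre of its foot (outside), 24 mm above the bench; z runs along the slots to the mouth at z = 105 mm; floor at z = 4 mm. Four slots side by side, centres at y = -63, -21, +21, +63 mm, each 36 (x) x 38 (y) mm inside.
- marker0: Chunky white square-barrelled marker, 140 x 16 x 16 mm, 30 g, grey cap at its +x end (17.5 mm). Origin at its centre, x along its length. Starts lying flat on the bench; may be absent. Either end may go down.
- marker1: Chunky white square-barrelled marker, 140 x 16 x 16 mm, 30 g, grey cap at its +x end (17.5 mm). Origin at its centre, x along its length. Starts lying flat on the bench; may be absent. Either end may go down.
- marker2: Chunky white square-barrelled marker, 140 x 16 x 16 mm, 30 g, grey cap at its +x end (17.5 mm). Origin at its centre, x along its length. Starts lying flat on the bench; may be absent. Either end may go down.
- marker3: Chunky white square-barrelled marker, 140 x 16 x 16 mm, 30 g, grey cap at its +x end (17.5 mm). Origin at its centre, x along its length. Starts lying flat on the bench; may be absent. Either end may go down.
- beaker: Glass beaker, 70 mm wide, 90 mm tall; a bystander.
- reagent: Amber jar, 60 mm wide, 110 mm tall; a bystander.
- old_dish: Purple closed dish on the bench, 94 mm wide, 15 mm high; a bystander.

How it is judged (in metres and radians):
On the way, in this order (a step that is already met when the one before it is completed fails the run):
1. the dish is lifted clear of the counter's rails on the lifter (z of dish in the frame of counter above 0.108 m and contact force between dish and lifter above 0.3 N and contact force between dish and counter below 0.05 N and angle between dish's own z axis and vertical below 0.3 rad), for 0.2 s.
2. the dish stands on the rack, off the lifter (horizontal distance between dish and rack_top below 0.025 m and z of dish in the frame of rack between 0.018 and 0.03 m and angle between dish's own z axis and vertical below 0.08 rad and linear speed of dish below 0.02 m/s and contact force between dish and lifter below 0.05 N), for 0.3 s.
3. the nozzle cap is pressed down while the dish is off the counter (value of joint nozzle above 0.0055 m and horizontal distance between dish and rack_top below 0.03 m), for 0.05 s.
At the end, for the whole second after the job is handed in: Dish flat on the rack rails within 25 mm of centre, off the lifter; lifter flat on its blade, its origin over the mat; cap up; each marker present in the pocket, its lower end at most 16 mm above the slot floor, within 0.4 rad of the pocket axis; all at rest (all of step 2 and x of lifter in the frame of mat between -0.055 and 0.055 m and y of lifter in the frame of mat between -0.11 and 0.11 m and z of lifter in the frame of mat between -0.002 and 0.01 m and angle between lifter's own z axis and vertical below 0.12 rad and linear speed of each of lifter, marker0, marker1, marker2, marker3 below 0.03 m/s and value of joint nozzle below 0.002 m and x of marker0 in the frame of pocket between -0.03 and 0.03 m and y of marker0 in the frame of pocket between -0.09 and 0.09 m and z of marker0 in the frame of pocket between 0.05 and 0.09 m and angle between the x axis of each of marker0, marker1, marker2, marker3 and the z axis of pocket, either way round below 0.4 rad and x of marker1 in the frame of pocket between -0.03 and 0.03 m and y of marker1 in the frame of pocket between -0.09 and 0.09 m and z of marker1 in the frame of pocket between 0.05 and 0.09 m and x of marker2 in the frame of pocket between -0.03 and 0.03 m and y of marker2 in the frame of pocket between -0.09 and 0.09 m and z of marker2 in the frame of pocket between 0.05 and 0.09 m and x of marker3 in the frame of pocket between -0.03 and 0.03 m and y of marker3 in the frame of pocket between -0.09 and 0.09 m and z of marker3 in the frame of pocket between 0.05 and 0.09 m); the robot touches nothing.
It fails at once if the fingers touch the dish (contact force between the fingers and dish above 1 N).
It fails at once if the dish is tipped beyond 30 degrees (angle between dish's own z axis and vertical above 0.52 rad).
It fails at once if the beaker, the jar or the purple dish is pushed more than 30 mm (distance of any of beaker, reagent, old_dish from where it was at the start of the episode above 0.03 m).
Of marker0, marker1, marker2, marker3 only 2 to 4 are there at a start; the rules pass over those that are not, and their reading is None.
At some moment in a run one of marker0, marker1, marker2, marker3 may be knocked a few centimetres aside while the robot is not near it.
It also fails if it takes over 210 s, if anything falls off the work surface, if the arm or the gripper's body presses on something with over 40 N, if the wrist force passes 120 N, or if a joint passes its speed limit or range.

## Working session

There is one attempt and no reset: what is moved stays moved. The work goes in short steps, each a Python script; the robot and the scene stay as the last script left them, time stands still between calls to the robot, and variables do not carry over. Pictures are saved under pics/ and viewed, at most 14 in all, crops included, and the job is handed in when it is done.

```bash
ls; mkdir -p pics; python3 - <<'E'
from bench import bot, solve_ik, imaging
import cv2
for n in("scene","top"):
    cv2.imwrite(f"pics/{n}0.png",imaging.capture(n)); m=imaging.camera_model(n); print(n,m)
print(bot.get_state())
E
```

```text
pics
scene {'K': array([[427.20699564,   0.        , 258.46860063],
       [  0.        , 427.20699564, 190.96030488],
       [  0.        ,   0.        ,   1.        ]]), 'k1': -0.05853128195133531, 'position': array([1071.38355625, -516.77446494, 1137.45710248]), 'rotation': array([0.60577744, 0.01221903, 0.76252689])}
top {'K': array([[408.28549691,   0.        , 253.74223162],
       [  0.        , 408.28549691, 193.17549057],
       [  0.        ,   0.        ,   1.        ]]), 'k1': -0.11404060151470252, 'position': array([ 399.73098382,  -17.31708789, 1210.31410852]), 'rotation': array([ 0.17810226, -0.00499355, -1.55766707])}
{'t': 0.1, 'qpos': array([ 1.19680946e+00,  3.26862781e-01, -1.93499709e-01,  1.05200070e+00,
       -3.49146681e-05,  1.43659413e+00]), 'joint_velocities': array([-1.47071007e-03, -8.33289214e-04,  1.43139949e-03, -1.21204713e-03,
       -3.39139853e-05,  1.57885215e-03]), 'effort': array([ 2.05673418e-04, -4.44239509e+01,  2.63037300e+01,  7.85487966e-03,
       -1.01073958e-04, -1.68282508e-06]), 'tcp_pos': array([130.42615843, 533.76530693, 230.57793498]), 'orientation': array([-3.14003521e+00, -1.75044955e-04,  2.90180787e+00]), 'contact_force': array([-1.13693022,  0.21505771,  0.09230197]), 'wrist_torque': array([0.04091097, 0.03085854, 0.03004195]), 'gripper_force': 0.0, 'opening': 0.9998181491073641}
```

View pics/scene0.png

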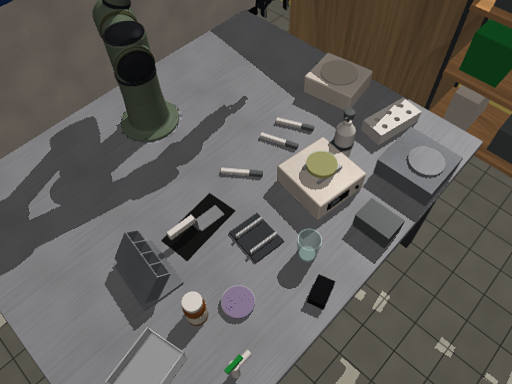

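View pics/top0.png

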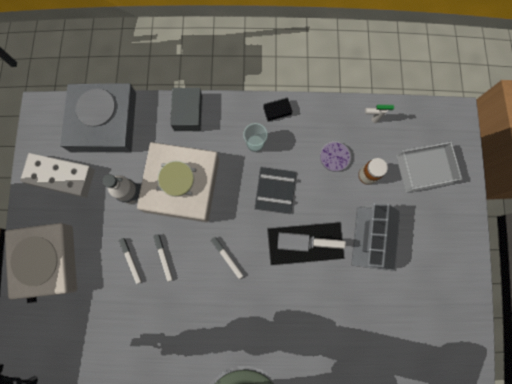

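The top view shows three white markers at about (130,262), (163,258) and (228,258). The counter with the dish is near (177,180), the bottle cap near (111,181) and the rack near (276,190). The lifter lies on its mat at (310,243), handle to the right, and the stand is near (375,237). Next I'll write the ray helpers and look at enlarged crops.

```bash
cat > h.py <<'E'
from bench import bot, solve_ik, imaging
import numpy as np, cv2
from scipy.spatial.transform import Rotation as Rn
CM={n:imaging.camera_model(n) for n in("scene","top")}
def RM(m): return Rn.from_euler("xyz",m["rotation"]).as_matrix()
def proj(n,p):
    m=CM[n]; c=(np.atleast_2d(p)-m["position"])@RM(m); s=np.c_[c[:,0],-c[:,1]]/-c[:,2:]
    s=s*(1+m["k1"]*(s**2).sum(1,keepdims=True)); return (s*m["K"][0,0]+m["K"][:2,2])
def ray(n,uv):
    m=CM[n]; d=(np.atleast_2d(uv).astype(float)-m["K"][:2,2])/m["K"][0,0]; s=d.copy()
    for _ in range(20): s=d/(1+m["k1"]*(s**2).sum(1,keepdims=True))
    r=np.c_[s[:,0],-s[:,1],-np.ones(len(s))]@RM(m).T
    return m["position"],r/np.linalg.norm(r,axis=1,keepdims=True)
def onz(n,uv,z):
    o,r=ray(n,uv); return o+r*((z-o[2])/r[:,2:])
def tri(ut,us):
    "point from top pixel and scene pixel, and the miss distance"
    o1,a=ray("top",ut);o2,b=ray("scene",us);a,b=a[0],b[0]
    t=np.linalg.lstsq(np.c_[a,-b],o2-o1,rcond=None)[0]; p,q=o1+a*t[0],o2+b*t[1]
    return (p+q)/2,np.linalg.norm(p-q)
def st():
    s=bot.get_state(); print("t%.1f"%s["t"],s["tcp_pos"].round(1),s["orientation"].round(3),"F",s["contact_force"].round(1),"op%.3f gf%.1f"%(s["opening"],s["gripper_force"])); return s
E
python3 - <<'E'
from h import *
print(proj("top",[[0,0,0],[130,534,230]]),proj("scene",[[0,0,0],[130,534,230]]))
T=cv2.imread("pics/top0.png");S=cv2.imread("pics/scene0.png")
cv2.imwrite("pics/tc.png",cv2.resize(T[130:290,100:410],None,fx=2.5,fy=2.5,interpolation=2))
cv2.imwrite("pics/sc.png",cv2.resize(S[90:320,100:400],None,fx=2.6,fy=2.6,interpolation=2))
E
```

```text
[[243.66679622 407.15491401]
 [ 21.11103121 372.52220978]] [[149.42573416 119.39460153]
 [273.81703808  15.40809594]]
```

View pics/tc.png

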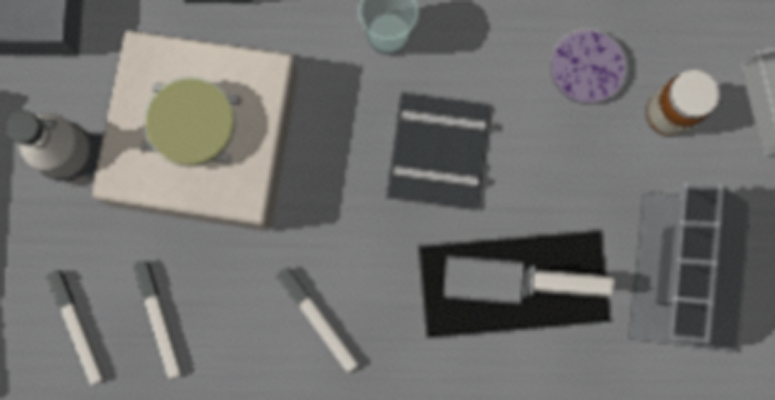

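View pics/sc.png

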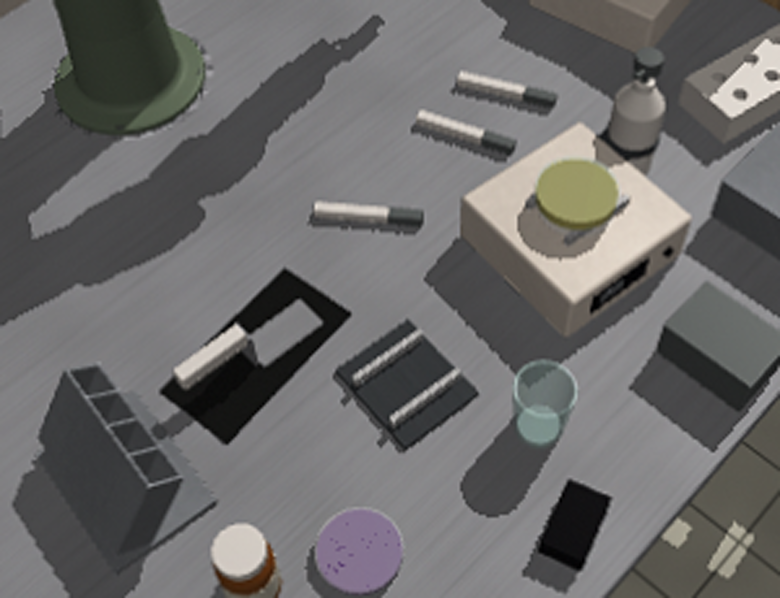

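The crops are clear: rack rails at top-crop y≈120 and 176, mouth corners of the stand at x≈675–722, and the counter, mat and lifter all easy to segment. Now to measure them.

```bash
cat >> h.py <<'E'
def masks(n,im):
    h,s,v=cv2.split(cv2.cvtColor(im,cv2.COLOR_BGR2HSV))
    return dict(white=(v>165)&(s<60),yellow=(h>22)&(h<40)&(s>80)&(v>70),black=(v<28))
def blobs(mask,roi,amin=15):
    x0,y0,x1,y1=roi; m=np.zeros(mask.shape,np.uint8); m[y0:y1,x0:x1]=mask[y0:y1,x0:x1]
    k,l,stt,c=cv2.connectedComponentsWithStats(m,connectivity=8)
    return [np.argwhere(l==i)[:,::-1] for i in range(1,k) if stt[i,4]>=amin]
def rect(P):
    (c,wh,a)=cv2.minAreaRect(P[:,:2].astype(np.float32)); return np.round(c,1),np.round(wh,1),round(a,1)
def axis(P):
    "centre, unit direction, ends along it"
    c=P.mean(0); u=np.linalg.svd(P-c,full_matrices=False)[2][0]; t=(P-c)@u; return c,u,t.min(),t.max()
E
python3 - <<'E'
from h import *
I={n:cv2.imread(f"pics/{n}0.png") for n in("top","scene")}; M={n:masks(n,I[n]) for n in I}
for n,roi in(("top",(100,130,410,290)),("scene",(100,90,420,320))):
    for k in("white","yellow","black"):
        for b in blobs(M[n][k],roi,20):
            c,u,a,z=axis(b.astype(float)); print(n,k,len(b),"c",c.round(1),"e",(c+u*a).round(1),(c+u*z).round(1), end=' ')
            if n=="top": zz=dict(white=16,yellow=114,black=3)[k]; print(rect(onz(n,b,zz)),end='')
            print()
f=lambda x,y:((x+.5)/2.5-.5+100,(y+.5)/2.5-.5+130); g=lambda x,y:((x+.5)/2.6-.5+100,(y+.5)/2.6-.5+90)
prs=dict(m1=((686,186),(68,369)),m2=((722,188),(101,366)),m3=((709,341),(182,478)),m4=((674,335),(148,487)),
 railA0=((403,117),(457,374)),railA1=((485,125),(393,420)),railB0=((394,171),(418,336)),railB1=((478,181),(356,380)),
 ctr1=((127,32),(690,216)),ctr2=((291,55),(567,304)),ctr3=((267,224),(462,199)),ctr4=((95,197),(582,124)),
 cap=((24,127),(649,57)),hend=((613,287),(181,378)),hin=((531,281),(241,336)))
for k,(a,b) in prs.items(): p,d=tri(f(*a),g(*b)); print(k,p.round(1),"miss %.1f"%d)
E
```

```text
top white 2822 c [175.5 180.4] e [177.4 144.3] [173.6 216.5] (array([653.2, 213.1]), array([205. , 205.5]), 82.1)
top white 252 c [377.4 166.6] e [369.4 163.1] [385.5 170.1] (array([ 702.8, -396.5]), array([51.4, 54.9]), 44.2)
top white 35 c [111.4 191.7] e [108.5 188.5] [114.2 194.8] (array([613.9, 408. ]), array([27. , 12.7]), 47.9)
top white 174 c [329.  243.1] e [313.9 241.9] [344.1 244.2] (array([ 469.6, -242.7]), array([89.3, 16.6]), 85.9)
top white 147 c [164.1 264.4] e [159.3 248.9] [168.9 280. ] (array([401. , 237.1]), array([94.6, 12.9]), 19.8)
top white 150 c [230.5 263.6] e [221.1 250.7] [240.1 276.9] (array([406.4,  43.9]), array([93.6, 13.1]), 37.3)
top white 142 c [131.7 267.4] e [125.7 252.5] [137.6 282.2] (array([390.3, 332.6]), array([93.5, 12.6]), 25.2)
top black 1369 c [306.5 244.1] e [341.  238.4] [269.9 250.1] (array([ 469.6, -175.5]), array([101.4, 210.5]), 5.5)
scene white 657 c [396.1 116.7] e [415.7 103.9] [374.7 130.6] 
scene white 81 c [288.7 121.2] e [276.2 118.3] [301. 124.] 
scene white 85 c [273.2 137.2] e [260.9 133.3] [285.  140.9] 
scene white 1921 
[... 628 characters left out ...]
8 229. ] e [223.7 200.6] [176. 253.] 
scene black 166 c [410.3 235.1] e [420.  221.7] [403.1 245.1] 
scene black 537 c [320.2 291.7] e [326.3 277.9] [314.3 305.3] 
m1 [ 526.9 -347.1  265.3] miss 91.9
m2 [ 536.1 -351.3  275.5] miss 33.1
m3 [ 449.6 -375.5  -58.1] miss 134.3
m4 [ 429.  -378.4 -125.3] miss 57.1
railA0 [667.1 -40.7  12.4] miss 1.4
railA1 [ 657.3 -137.6   21.8] miss 3.6
railB0 [600.  -32.4  11.5] miss 2.8
railB1 [ 590.  -129.3   19. ] miss 3.5
ctr1 [749.1 281.7  77.8] miss 0.1
ctr2 [721.8  87.4  76.4] miss 5.8
ctr3 [529.9 113.3  74.8] miss 6.0
ctr4 [558.  311.2  70.1] miss 5.7
cap [610.9 352.7 196. ] miss 1.8
hend [ 464.9 -276.6   62. ] miss 6.2
hin [ 469.2 -188.5   51. ] miss 1.9
```

```bash
python3 - <<'E'
from h import *
I={n:cv2.imread(f"pics/{n}0.png") for n in("top","scene")}; M={n:masks(n,I[n]) for n in I}
f=lambda x,y:((x+.5)/2.5-.5+100,(y+.5)/2.5-.5+130); g=lambda x,y:((x+.5)/2.6-.5+100,(y+.5)/2.6-.5+90)
m=[]
for a,b in(((674,335),(101,366)),((709,341),(68,369)),((722,188),(148,487)),((686,186),(182,478))):
    p,d=tri(f(*a),g(*b)); m.append(p); print("mouth",p.round(1),"miss %.1f"%d, onz("top",f(*a),110).round(1)[0])
m=np.array(m); print("mean",m.mean(0).round(1),"edge dirs",(m[0]-m[1]).round(1),(m[3]-m[2]).round(1),(m[3]-m[0]).round(1),(m[2]-m[1]).round(1))
B=blobs(M["top"]["white"],(130,140,230,220),1000)[0]; print("counter",rect(onz("top",B,80)))
h=cv2.cvtColor(I["top"],cv2.COLOR_BGR2HSV); print("dishpx",h[180,176])
y=(abs(h[...,0].astype(int)-h[180,176,0])<6)&(h[...,1]>80)
B=blobs(y,(150,150,210,210),100)[0]; cs=blobs(M["scene"]["yellow"],(280,130,370,200),100)[0].mean(0)
print("dish",len(B),rect(onz("top",B,114)),tri(B.mean(0),cs))
for nm,a,b in(("handle",(329,243.1),(180,225)),("m163",(164.1,264.4),(273.2,137.2)),("m230",(230.5,263.6),(234.9,169.9)),("m131",(131.7,267.4),(288.7,121.2)),("cap",f(24,127),g(649,57))):
    p,d=tri(a,b); print(nm,p.round(1),"miss %.1f"%d)
print("handle",rect(onz("top",blobs(M["top"]["white"],(305,230,355,255))[0],67)))
print("mat",rect(onz("top",blobs(M["top"]["black"],(255,215,355,275),500)[0],3)))
v=h[...,2]; print("blade"); 
for a in((445,258),(524,262),(521,302),(446,297)): print(onz("top",f(*a),6).round(1)[0][:2])
rk=blobs(v>110,(255,165,300,210),10)
for b in rk: P=onz("top",b,24)[:,:2]; c,u,a,z=axis(P); print("rail",len(b),c.round(1),(z-a).round(1),np.degrees(np.arctan2(u[0],u[1])).round(1))
for a in((403,93),(493,103),(483,208),(388,198)): print("plate",onz("top",f(*a),8).round(1)[0][:2])
for k in((176,90),(128,90)): pass
E
```

```text
mouth [ 410.9 -335.    98.3] miss 5.4 [ 409.3 -333.9  110. ]
mouth [ 404.3 -365.8  123.5] miss 5.2 [ 402.9 -372.4  110. ]
mouth [ 569.3 -389.2  118.9] miss 2.0 [ 570.2 -393.1  110. ]
mouth [ 574.9 -356.    95. ] miss 2.3 [ 571.9 -352.4  110. ]
mean [ 489.9 -361.5  108.9] edge dirs [  6.6  30.8 -25.2] [  5.6  33.1 -24. ] [164.  -21.1  -3.4] [165.1 -23.4  -4.6]
counter (array([639.6, 200.8]), array([194. , 194.5]), 82.1)
dishpx [ 30  74 144]Traceback (most recent call last):
  File "<stdin>", line 11, in <module>
IndexError: list index out of range
```

```bash
python3 - <<'E'
from h import *
I={n:cv2.imread(f"pics/{n}0.png") for n in("top","scene")}; M={n:masks(n,I[n]) for n in I}
f=lambda x,y:((x+.5)/2.5-.5+100,(y+.5)/2.5-.5+130); g=lambda x,y:((x+.5)/2.6-.5+100,(y+.5)/2.6-.5+90)
h=cv2.cvtColor(I["top"],cv2.COLOR_BGR2HSV)
y=(abs(h[...,0].astype(int)-30)<6)&(h[...,1]>58)
B=max(blobs(y,(150,150,210,210),30),key=len); cs=blobs(M["scene"]["yellow"],(280,130,370,200),100)[0].mean(0)
print("dish",len(B),rect(onz("top",B,114)),tri(B.mean(0),cs))
for nm,a,b in(("handle",(329,243.1),(180,225)),("m163",(164.1,264.4),(273.2,137.2)),("m230",(230.5,263.6),(234.9,169.9)),("m131",(131.7,267.4),(288.7,121.2)),("cap",f(24,127),g(649,57))):
    p,d=tri(a,b); print(nm,p.round(1),"miss %.1f"%d)
print("handle",rect(onz("top",blobs(M["top"]["white"],(305,230,355,255))[0],67)))
print("mat",rect(onz("top",blobs(M["top"]["black"],(255,215,355,275),500)[0],3)))
v=h[...,2]; print("blade",[onz("top",f(*a),6).round(1)[0][:2] for a in((445,258),(524,262),(521,302),(446,297))])
for b in blobs(v>110,(255,165,300,210),10): P=onz("top",b,24)[:,:2]; c,u,a,z=axis(P); print("rail",len(b),c.round(1),(z-a).round(1),np.degrees(np.arctan2(u[0],u[1])).round(1))
print("plate",[onz("top",f(*a),8).round(1)[0][:2] for a in((403,93),(493,103),(483,208),(388,198))])
hs=cv2.cvtColor(I["scene"],cv2.COLOR_BGR2HSV)[...,2]
for b in blobs(hs>130,(225,205,290,265),10): c=b.mean(0); print("scene rail",len(b),c,onz("scene",c,24))
E
```

```text
dish 898 (array([636.3, 195.4]), array([92.8, 91.5]), 47.0) (array([638.73892855, 198.5064181 ,  99.63938435]), np.float64(0.14254576621855605))
handle [ 466.6 -232.8   67.1] miss 0.6
m163 [401.4 238.6  11.6] miss 1.4
m230 [407.2  44.6  12.7] miss 1.0
m131 [390.3 333.9  11.8] miss 1.0
cap [610.9 352.7 196. ] miss 1.8
handle (array([ 466.6, -233.1]), array([85.5, 15.9]), 85.9)
mat (array([ 469.6, -175.5]), array([101.4, 210.5]), 5.5)
blade [array([498.5, -92.7]), array([ 494.8, -186.3]), array([ 447.7, -182.4]), array([452.7, -94.1])]
rail 265 [682.2 -84.6] 149.9 166.8
rail 104 [661.7 -89. ] 96.3 -173.3
rail 114 [ 605.1 -149.1] 78.7 -87.9
rail 105 [594.2 -80.8] 95.7 -173.0
plate [array([697.4, -41.1]), array([ 686.6, -150.3]), array([ 558.3, -137.6]), array([568.8, -24.5])]
scene rail 31 [253.19354839 206.32258065] [[556.81729132 -21.44651663  24.        ]]
scene rail 1114 [273.29443447 236.41292639] [[673.50588225 -56.56315343  24.        ]]
scene rail 20 [229.65 217.8 ] [[ 533.47000215 -100.33441487   24.        ]]
scene rail 74 [230.95945946 226.45945946] [[ 558.12326353 -118.77365417   24.        ]]
scene rail 422 [233.94312796 254.30805687] [[ 630.63492737 -177.40507099   24.        ]]
```

Measurements: dish and counter at about (639,200) with yaw −0.138, rack (628,−86) with yaw −0.12. The handle is at (466.6,−233), top triangulated at z = 67, and the lifter's x axis points to yaw 1.50. Next I'll grasp the lifter and bring it in front of the rail gap.

```bash
cat >> h.py <<'E'
PI=np.pi
def down(yaw): return [PI,0,yaw]
def lift_tcp(o,yaw,z):
    "TCP for lifter origin o (xy), yaw, underside height z"
    return [o[0]-95*np.cos(yaw),o[1]-95*np.sin(yaw),z+36]
def snap(name,cam,roi,f):
    x0,y0,x1,y1=roi; cv2.imwrite(f"pics/{name}.png",cv2.resize(imaging.capture(cam)[y0:y1,x0:x1],None,fx=f,fy=f,interpolation=2))
DISH=np.array([639,199.5]);CY=PI/2-.138;RACK=np.array([628,-86]);RY=PI/2-.12
uc=np.array([np.cos(CY),np.sin(CY)]);ur=np.array([np.cos(RY),np.sin(RY)])
E
python3 - <<'E'
from h import *
L0=np.array([473.3,-138.4])
bot.move_ptp([466.6,-233,160],down(1.50)); st()
bot.movel([466.6,-233,39],max_speed=100); st()
bot.grip(0.0,100); st()
bot.movel([466.6,-233,160],max_speed=100); st()
o=DISH-150*uc
bot.move_ptp(lift_tcp(o,CY,125),down(CY)); 
bot.movel(lift_tcp(o,CY,87),max_speed=60); st()
snap("pre","scene",(230,90,430,270),3.2); snap("pret","top",(120,130,290,270),4)
E
```

```text
t3.0 [ 466.9 -232.4  160.1] [ 3.141 -0.     1.501] F [-0.3 -0.3  0.5] op0.997 gf0.0
t4.4 [ 467.1 -233.3   39.6] [3.141e+00 1.000e-03 1.500e+00] F [-0.2  0.8  0.1] op1.003 gf0.0
t5.0 [ 466.6 -233.    39.2] [3.142 0.    1.5  ] F [-0.4  0.4  3.4] op0.217 gf97.5
t6.4 [ 466.1 -232.7  159.3] [-3.14e+00 -1.00e-03  1.50e+00] F [-0.1 -0.2 -1.4] op0.218 gf97.6
t8.1 [605.5 -43.1 123.1] [ 3.141 -0.     1.433] F [-0.7 -0.6 -0.3] op0.220 gf97.6
```

View pics/pre.png

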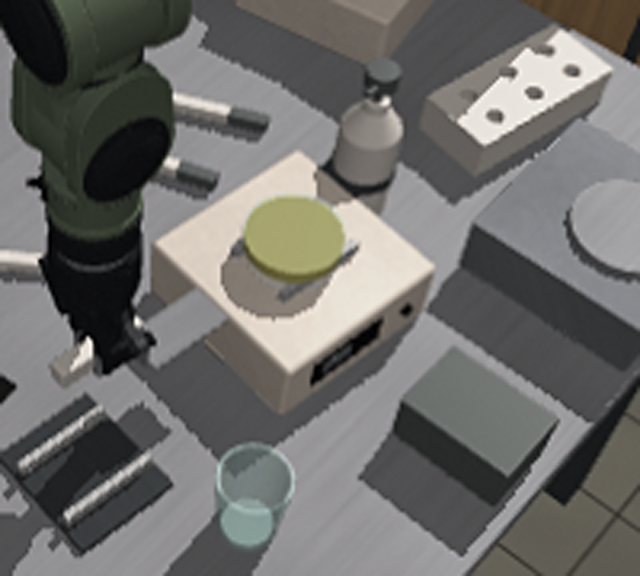

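View pics/pret.png

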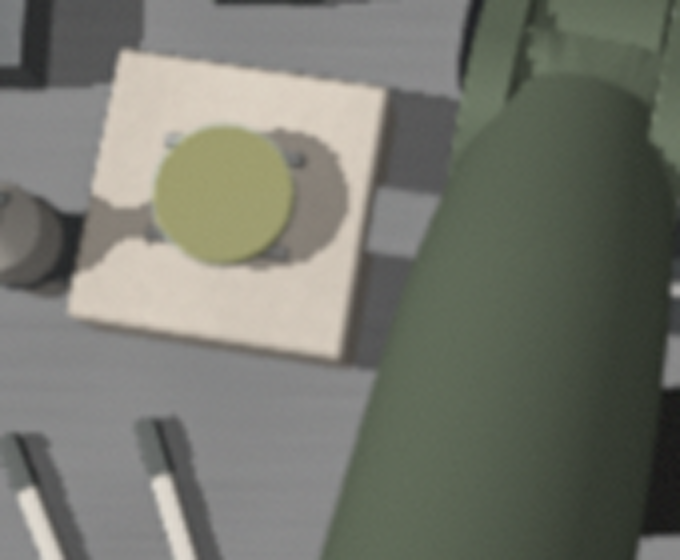

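The blade tip is at top-crop (365,222), in line with the gap between the rail ends (298,158) and (282,253). Now slide it in.

```bash
python3 - <<'E'
from h import *
o=DISH-11*uc
print(bot.movel(lift_tcp(o,CY,87),max_speed=50,threshold=5)); st()
print(bot.movel(lift_tcp(o,CY,118),max_speed=30)); st()
bot.dwell(.3); st()
snap("up","scene",(230,90,430,270),3.2)
E
```

```text
False
t11.1 [624.4  94.4 123. ] [-3.142  0.     1.433] F [-0.8 -0.6 -0.9] op0.222 gf97.6
False
t12.3 [624.2  94.5 153.7] [-3.141  0.     1.433] F [-0.4  0.2 -2.9] op0.215 gf97.6
t12.6 [624.4  94.5 153.9] [-3.141  0.     1.433] F [ 0.4  0.4 -1.7] op0.218 gf97.6
```

View pics/up.png

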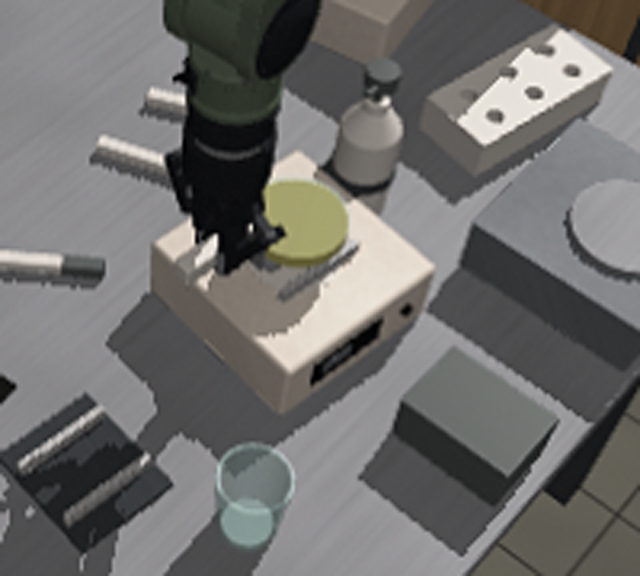

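The dish is up and level on the blade, clear of the rails. Carry it to above the rack and look before lowering.

```bash
python3 - <<'E'
from h import *
o=RACK-11*ur
bot.movel(lift_tcp(o,RY,118),down(RY),max_speed=100)
bot.movel(lift_tcp(o,RY,45),max_speed=60); bot.dwell(.2); st()
snap("rk","scene",(180,160,340,290),4.5)
E
```

```text
t17.2 [ 615.5 -191.3   81.4] [3.141 0.    1.451] F [ 0.2  0.1 -2.3] op0.215 gf97.6
```

View pics/rk.png

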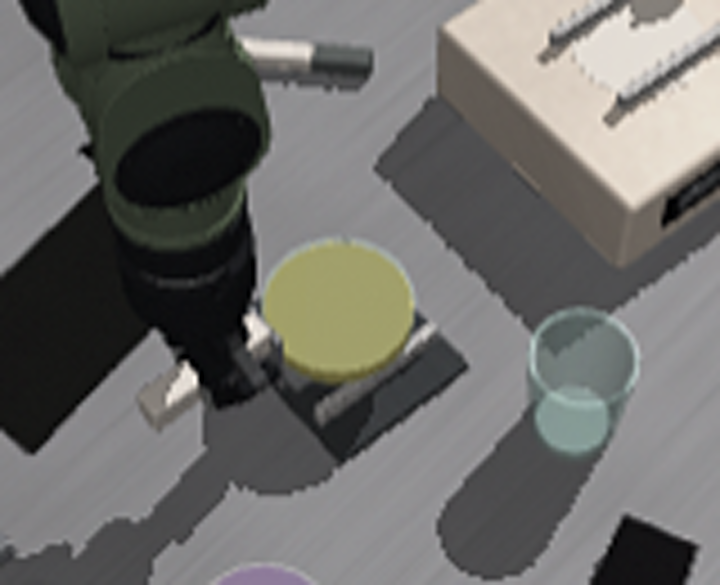

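The dish hovers level over the rack with the blade in line between the rails. Next: lower it, withdraw the lifter and return it to the mat.

```bash
python3 - <<'E'
from h import *
o=RACK-11*ur
if bot.movel(lift_tcp(o,RY,13),max_speed=35,threshold=8): st(); raise SystemExit("touch")
bot.dwell(.2); st()
r=bot.movel(lift_tcp(RACK-108*ur,RY,13),max_speed=50,threshold=6); st()
if r: raise SystemExit("drag")
bot.dwell(.4)
bot.movel(lift_tcp(RACK-108*ur,RY,90),max_speed=100)
bot.movel([466.6,-233,126],down(1.50),max_speed=120)
print(bot.movel([466.6,-233,39.5],max_speed=50,threshold=8)); st()
bot.grip(.45); bot.movel([466.6,-233,45],max_speed=60); bot.grip(1.0); bot.movel([466.6,-233,200],max_speed=150); st()
bot.move_ptp([400,100,350],down(1.5))
bot.move_ptp([150,450,350],down(1.5)); st()
for n in("top","scene"): cv2.imwrite(f"pics/{n}1.png",imaging.capture(n))
T=cv2.imread("pics/top1.png")
cv2.imwrite("pics/tc1.png",cv2.resize(T[130:290,100:410],None,fx=2.5,fy=2.5,interpolation=2))
E
```

```text
t18.6 [ 615.5 -191.3   49.3] [3.141 0.    1.451] F [-0.4  1.  -1.9] op0.221 gf97.6
t20.6 [ 603.7 -287.3   49. ] [-3.142 -0.     1.451] F [-0.1 -0.5 -2.3] op0.221 gf97.6
False
t25.2 [ 466.8 -233.1   39.8] [3.141 0.    1.5  ] F [ 0.5 -0.2 -0.9] op0.219 gf97.6
t27.5 [ 466.1 -232.7  199.2] [-3.14e+00 -1.00e-03  1.50e+00] F [-1.2 -0.8 -0.6] op1.001 gf0.0
t30.5 [150.9 449.6 349.9] [3.141 0.    1.498] F [-0.3 -0.8 -0. ] op0.997 gf0.0
```

View pics/tc1.png

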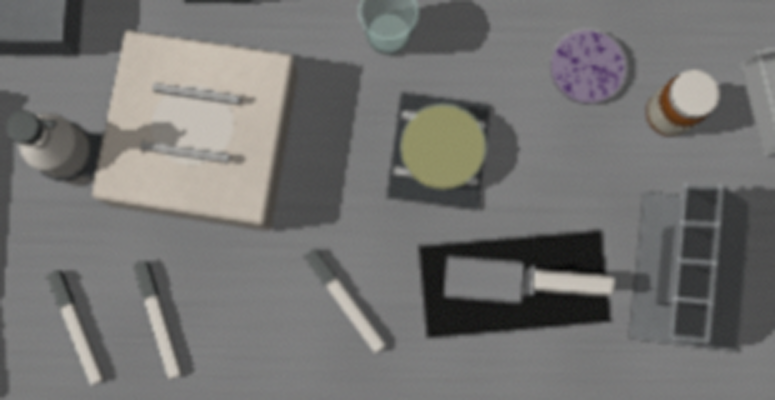

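The dish is centred on the rack, the lifter is on the mat and the stage is clear. The right-hand marker has been knocked aside and now lies at about (345,302). Next: press the nozzle, then test the IK for inserting markers.

```bash
cat >> h.py <<'E'
MO=np.array([489.9,-361.5,108.9]); Yp=np.array([-.991,.134,0]); Xs=np.array([.134,.991,0]); Z=np.array([0,0,1.])
zp=np.cos(.61)*Z+np.sin(.61)*Xs; xp=np.cos(.61)*Xs-np.sin(.61)*Z; FOOT=MO-105*zp
def ins_pose(slot,zg,sg,mode="over",dx=0):
    "TCP pose with grasp point at pocket (dx,slot,zg); tool x = sg*zp"
    a=xp if mode=="over" else (-Yp if mode=="fwd" else Yp)
    tx=sg*zp; R=np.c_[tx,np.cross(a,tx),a]
    return FOOT+dx*xp+slot*Yp+zg*zp+19*a, Rn.from_matrix(R).as_euler("xyz")
E
python3 - <<'E'
from h import *
bot.grip(0,40)
bot.move_ptp([611,352.7,250],down(1.5)); bot.movel([611,352.7,206],max_speed=80); a=st()
print(bot.movel([611,352.7,190.5],max_speed=12,threshold=14)); st(); bot.dwell(.2); st()
bot.movel([611,352.7,260],max_speed=60); st()
bot.move_ptp([350,150,300],down(1.5))
for mode in("over","fwd"):
  for sg in(1,-1):
    print(mode,sg,[[None if q is None else q.round(2) for q in [solve_ik(*ins_pose(s,z,sg,mode))]][0] for s in(-63,63) for z in(130,240)])
E
```

```text
t33.8 [611.1 352.9 206.3] [ 3.141 -0.     1.5  ] F [0.7 0.3 0.2] op0.002 gf0.0
False
t35.2 [611.1 352.7 192. ] [ 3.14e+00 -1.00e-03  1.50e+00] F [-2.9 -2.1  9.5] op-0.004 gf4.7
t35.5 [611.1 352.7 192.1] [ 3.14e+00 -1.00e-03  1.50e+00] F [-1.9 -2.   9.6] op0.003 gf4.7
t36.8 [610.8 352.6 259.4] [-3.141  0.     1.5  ] F [-0.1  0.9  0.1] op-0.000 gf0.0
over 1 [array([-0.94,  1.2 ,  0.74,  1.91,  0.61,  0.51]), array([-0.88,  1.01,  0.57,  1.9 ,  0.65,  0.56]), array([-1.07,  1.01,  0.29,  1.71,  0.51,  0.4 ]), array([-1.01,  0.82,  0.16,  1.74,  0.55,  0.45])]
over -1 [array([-0.94,  1.2 ,  0.74,  1.91,  0.61, -2.64]), array([-0.88,  1.01,  0.57,  1.9 ,  0.65, -2.58]), array([-1.07,  1.01,  0.29,  1.71,  0.51, -2.74]), array([-1.01,  0.82,  0.16,  1.74,  0.55, -2.69])]
fwd 1 [None, None, None, None]
fwd -1 [None, None, None, None]
```

The press reached 9.6 N at TCP z = 192, so the cap bottomed out, and the "over" insertion is reachable. First marker now.

```bash
cat >> h.py <<'E'
HOME=[350,150,300]
def markers():
    "white barrels lying left of the mat: centre, unit vector to the plain end (robot side), plain end"
    out=[]; im=imaging.capture("top")
    for b in blobs(masks("top",im)["white"],(90,215,262,330),60):
        c,u,a,z=axis(onz("top",b,14)[:,:2])
        if u[0]>0: u,a,z=-u,-z,-a
        print("marker",len(b),c.round(1),u.round(3),"len",(z-a).round(1)); out.append((c,u,c+u*(z+1)))
    return sorted(out,key=lambda m:m[0][1])
def pick(m):
    c,u,e=m; g=e-22*u; yaw=np.arctan2(u[1],u[0])
    bot.grip(.6,50); bot.move_ptp([*g,120],down(yaw)); bot.movel([*g,2.5],max_speed=100,threshold=15); st()
    bot.grip(0,50); s=st(); bot.movel([*g,200],max_speed=150); return s["opening"]>.1
GO=6
def ins(slot,zg,back=0):
    p,o=ins_pose(slot,zg,1); return p+(GO-19-back)*xp,o
def place(slot,look=None):
    bot.move_ptp([380,-60,330],down(-PI*.8))
    bot.move_ptp(*ins(slot,280)); bot.movel(ins(slot,235)[0],max_speed=120); 
    if look: look()
    r=bot.movel(ins(slot,128)[0],max_speed=60,threshold=10); st(); print("stopped",r)
def leave(slot,zg=128):
    bot.grip(.33); bot.dwell(.5); bot.movel(ins(slot,zg,75)[0],max_speed=100)
    bot.movel(ins(slot,zg+110,75)[0],max_speed=150); bot.move_ptp([380,-60,330],down(-PI*.8)); bot.move_ptp(HOME,down(-PI*.8))
E
python3 - <<'E'
from h import *
for s in(63,21,-21,-63): print([solve_ik(*a) is not None for a in(ins(s,280),ins(s,235),ins(s,128),ins(s,128,75),ins(s,238,75))])
bot.move_ptp([100,450,350],down(-PI*.8))
m=markers(); print(pick(m[0]))
place(63,lambda:snap("pre63","scene",(60,130,260,330),2.9)); snap("in63","scene",(60,130,260,330),2.9)
E
```

```text
[True, True, True, True, True]
[True, True, True, True, True]
[True, True, True, False, True]
[True, True, True, False, False]
marker 144 [429.4  12.6] [-0.793 -0.61 ] len 93.3
marker 142 [400.6 237.4] [-0.942 -0.337] len 94.8
marker 140 [390.1 333. ] [-0.907 -0.422] len 93.7
t43.5 [409.6  -3.1   2.9] [-3.141e+00  1.000e-03 -2.486e+00] F [-1.3 -0.4  0.3] op0.598 gf0.0
t43.9 [409.6  -3.1   3. ] [-3.141e+00  1.000e-03 -2.486e+00] F [-0.8 -0.2  5.1] op0.171 gf49.3
True
t49.8 [ 430.  -335.1  124.6] [ 3.141 -0.961  1.437] F [-1.1  0.5 -0. ] op0.171 gf48.8
stopped False
```

```bash
python3 -c "
import cv2,numpy as np
cv2.imwrite('pics/pi63.png',cv2.resize(np.hstack([cv2.imread('pics/pre63.png'),cv2.imread('pics/in63.png')]),(800,400)))"
```

```text
(no output)
```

View pics/pi63.png

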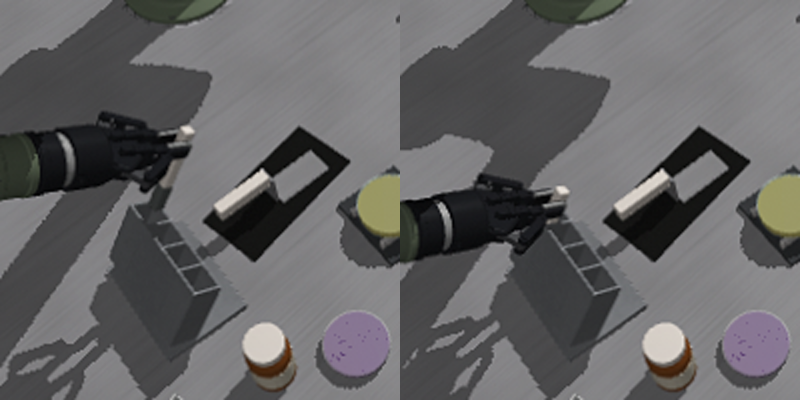

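The marker is in the end slot, with its white end at (560,190) above the mouth. I'll release it and do the second one in slot −21.

```bash
sed -i 's/ins(slot,zg,75)/ins(slot,zg,30)/;s/ins(slot,zg+110,75)/ins(slot,zg+100,30)/' h.py; python3 - <<'E'
from h import *
for s in(63,21,-21,-63): print([solve_ik(*a) is not None for a in(ins(s,128,30),ins(s,228,30))])
leave(63); bot.move_ptp([100,450,350],down(-PI*.8))
m=markers(); print(pick(m[0]))
place(-21); leave(-21); bot.move_ptp([100,450,350],down(-PI*.8)); st()
snap("two","scene",(60,130,260,330),2.9); markers()
E
```

```text
[True, True]
[True, True]
[True, True]
[True, True]
marker 144 [400.9 237.5] [-0.941 -0.339] len 94.8
marker 141 [389.9 332.8] [-0.906 -0.423] len 93.7
t58.8 [376.6 228.9   2.9] [ 3.142e+00  1.000e-03 -2.796e+00] F [ 0.1 -0.3  0.4] op0.598 gf0.0
t59.2 [376.6 228.8   3.1] [-3.142e+00  1.000e-03 -2.796e+00] F [-0.8 -0.3  5.7] op0.171 gf49.4
True
t65.7 [ 513.2 -346.3  124.7] [ 3.141 -0.961  1.437] F [-1.5 -0.7 -0.6] op0.170 gf48.7
stopped False
t71.4 [101.1 449.6 349.9] [-3.141  0.    -2.515] F [ 0.7  0.4 -0. ] op0.335 gf0.0
marker 139 [390.3 333.1] [-0.908 -0.419] len 93.7
```

View pics/two.png

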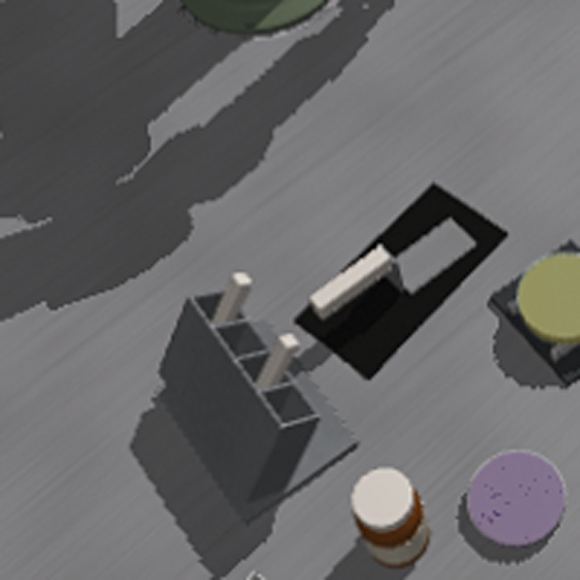

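Two markers stand in their slots at (240,290) and (280,360). The third goes into slot −63.

```bash
python3 - <<'E'
from h import *
m=markers(); print(pick(m[0]))
place(-66); leave(-66); bot.move_ptp([100,450,350],down(-PI*.8)); st()
for n in("scene","top"): cv2.imwrite(f"pics/{n}9.png",imaging.capture(n))
S=cv2.imread("pics/scene9.png")[90:330,60:420]; cv2.imwrite("pics/fin.png",cv2.resize(S,None,fx=2.2,fy=2.2,interpolation=2)); 
E
```

```text
marker 139 [390.1 333. ] [-0.907 -0.421] len 93.7
t74.6 [367.3 322.6   3. ] [ 3.141e+00  1.000e-03 -2.707e+00] F [-0.6  0.3  0.6] op0.597 gf0.0
t75.0 [367.3 322.5   3.1] [ 3.141e+00  1.000e-03 -2.707e+00] F [-1.2  0.2  5.6] op0.176 gf49.6
True
t81.8 [ 557.9 -352.3  124.7] [ 3.141 -0.96   1.437] F [-0.5  0.4  0.5] op0.169 gf48.9
stopped False
t87.5 [101.1 449.6 349.9] [-3.141  0.    -2.515] F [-0.  -0.9 -0. ] op0.330 gf0.0
```

View pics/fin.png

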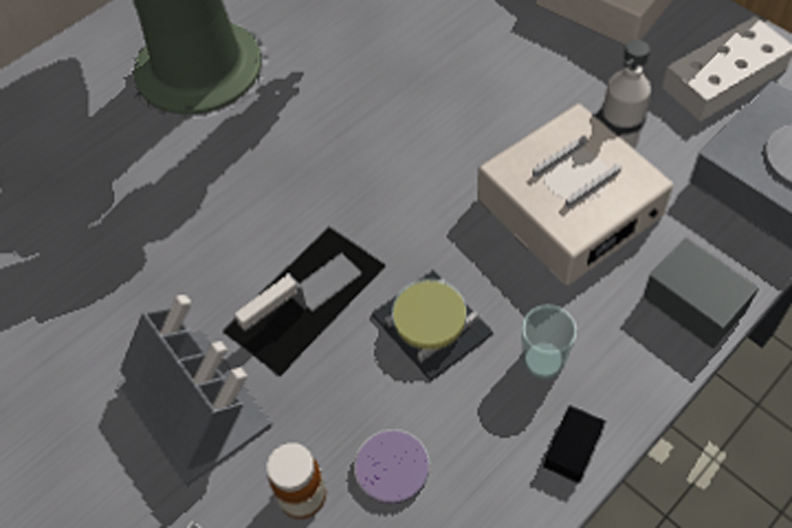

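The final view shows three markers in the stand, the lifter on its mat, the dish centred on the rack, the cap up and the bystanders in place. Handing in.

```bash
python3 - <<'E'
from h import *
S=cv2.imread("pics/scene9.png"); T=cv2.imread("pics/top9.png")
ms=sorted(blobs(masks("scene",S)["white"],(120,215,180,290),15),key=lambda b:b[:,1].min())
for b,s in zip(ms,(63,-21,-63)):
    print("tip px",b[b[:,1].argmin()],"expected top at floor",proj("scene",FOOT+s*Yp+144*zp).round(1))
print(bot.sign_off())
E
```

```text
tip px [179 223] expected top at floor [[139.3 226.2]]
tip px [141 224] expected top at floor [[155.2 247.9]]
tip px [158 245] expected top at floor [[163.5 259.3]]
the job is handed in; nothing more can be done
None
```

The job is handed in, at about 88 s of the 210 s allowed; no verdict was returned. The dish stands on the rack, the nozzle was pressed fully and sprang back up, the lifter lies flat on its mat, and all three markers I found are in the stand.

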